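# Move the shaker row from draining rack to station caddy, same order

## Robot

A 7-joint arm with a two-finger parallel gripper is mounted at the origin on the work surface. World frame = base frame: x ahead of the robot, y to its left, z up, the work surface at z = 0. Lengths are in m, angles in rad, forces in N, time in s.
With the tool pointing down it reaches from about 0.425 to 0.925 m from the base axis. Payload 6.8 kg.
Tool frame: the origin (TCP) lies midway between the tips of the shut fingers; the grasp point (between the pads) lies 19 mm behind it; y points along the fingers, z is the direction in which the jaws open and shut, and the axes are right-handed (so a half turn about y gives the same grasp; the last joint's range is limited). The gripper opens to 85 mm and grips with 20 to 120 N. Pads are 22 mm wide; open, the fingers measure 114 mm over their backs; the gripper's body (76 mm by 85 mm) begins 54 mm behind the grasp point. The pads swing forward as they close: fully open they stand 13 mm farther back than shut.
Start: joints at [1.155, 0.477, 0.022, 1.555, -0.011, 1.109, -0.083], TCP at [0.205, -0.643, 0.231] pointing down, gripper open.
Joint ranges: [-2.96, 2.96], [-0.34, 2.1], [-1.41, 1.46], [0.24, 2.44], [-1.37, 4.51], [0.17, 1.92], [-2.96, 2.96]. Speed limits (rad/s): [2.39, 2.39, 3.14, 3.14, 3.14, 3.14, 3.14].

## Interface

Orientations are given as a unit quaternion [w, x, y, z].
In Python, from station import bot gives the robot as it stands. The module is installed in compiled form; this text tells all that it offers.
- The arm moves only by the shell command python3 -m crank 'ROWS' [FORCE]. ROWS is JSON, a list of rows, each an object with "linear": the shift along the tool's x, y, z in m, a list of three; "dr": the turn, a rotation vector about the tool's x, y, z in degrees, a list of three; "hand": the gripper command: -1 is shut, 1 is fully open, values between are in proportion. A call has 1 to 10 rows; each row is the pose to reach, as a shift and turn from the pose commanded when the call began, along the tool's axes at that moment; what a row does not reach only later rows make up. A row lasts 1/12 s, in which the tool goes at most 41.7 mm and 7.16 degrees, less where a joint would pass 70% of its speed; a pose out of reach is approached as far as the arm can. A call with a gripper value outside its range is refused whole. The fingers move at their own pace and stop on an object; FORCE is the grip in N (left out, the last holds). Time passes only in rows, so rows that repeat a pose let the fingers close. It gives the time, the measured TCP pose, the force and the opening at its end, in the units of the state.
- bot.get_obs(): the state, without advancing time (a new reading comes with each control period).
- bot.read_camera(name): name is "scene" or "top" or "wrist"; returns the picture (420x560x3 uint8, blue, green, red); there is no depth.
- bot.camera_params(name): a dict with "K" (3x3 intrinsics, pixels), "R" (3x3) and "t" (3): a world point X has camera coordinates R X + t; the wrist camera has in their place "hand_eye" (4x4, takes a point from camera to tool coordinates, whose origin is the TCP and whose axes are the tool frame's). Camera axes: x right, y down, z forward; pixel columns grow to the right and rows downward; lengths in m; the calibration is good to about 2 mm. A picture is of the moment at which its call begins: read the wrist's pose just before it. camera_params takes no time and is no camera call.
- bot.hand_in(): hands the job in, once; it reports no verdict.
Trained networks look in the newest picture that a camera, given by its name, has taken for a name from the list of things; names that differ only in an ending like _2 or _b are one class to them, and where a whole thing is asked for, a point or a joint stands for the part that bears it (a point fixed in the world has none). Each returns a list of dicts, best first, with "score" (0 to 1); they miss things now and then, are a little off and sometimes report something else, mostly with a low value. They report only what shows in the picture. A call takes as long as a camera call. They do not tell look-alikes from the thing itself.
- bot.search_frame(camera, target): "extent" ([left, top, right, bottom] in pixels, round what is visible of it).
- bot.cut_out(camera, target): "pixels" (420x560 bool, what is visible of it) and "extent" ([left, top, right, bottom] in pixels, round what is visible of it).
- bot.place_of(camera, target): "xy" ([column, row] in pixels: a listed point, or the origin of a listed thing).
The state is a dict: "t": time; "q": joint angles; "joint_vel": joint speeds; "joint_torque": joint torques, N m; "eef_pos": TCP position; "tool_rot": TCP orientation; "contact_force": force on the tool from outside, world axes, zero at the start; "torque": the same for the moment, N m; "gripper_width": opening from 0.0 (shut) to 1.0 (fully open).
Only numpy, scipy, OpenCV 4.12 (cv2) and the standard library are available. Lean on these libraries where they do the work, as an engineer would, in place of code of your own. Each camera call takes 0.05 s, during which the arm holds its last target. There are 200 camera calls.

## Task

Move the four steel shakers from the wire draining rack into the four-compartment caddy of the pastry station, one in each compartment and in the same order from left to right as they stand now, because the pastry cook reaches for them by place. Carry each one upright straight from rack to caddy and set it down without dropping it: never park one on the bench or in another's compartment. Leave the timer between the racks where it is.

Things in the scene. Friction and masses are not known exactly. Their poses are not given: they have to be found in the camera images.
- drain_rack: Wire draining rack on a dark drip tray, 112 x 362 mm, fixed. Origin: centre of underside, on the bench; x across (away from robot), y along the row to the robot's left; turned under 20 degrees. One shaker in each of four 80 mm square cells, centres y = 123, 41, -41, -123 mm (left to right), up to 5 mm off centre, on a floor 10 mm above the bench. Wires reach 40 mm above the bench.
- station_caddy: Sheet-steel caddy, 88 x 374 mm over its end loops, fixed, empty, left or right of the rack. Origin: centre of underside, on the bench; x across (away from robot), y along the row to the robot's left; turned under 20 degrees. Four compartments 79 (y) x 82 mm inside, centres y = 123, 41, -41, -123 mm (left to right); floor 12 mm, walls 40 mm above the bench.
- dome_shaker: Shaker with a rounded dark dome: cylinder 56 mm in diameter, a rim 58 mm in diameter from 66 to 72 mm up, then the dome to 95 mm. Grip it 50 to 60 mm above its underside. Steel, 0.2 to 0.35 kg, round. Origin: centre of its underside; z up.
- tall_shaker: Tall slim shaker, flat lid with rings of holes: cylinder 46 mm in diameter, 108 mm high. Grip it 60 to 85 mm above its underside. Steel, 0.2 to 0.35 kg, round. Origin: centre of its underside; z up.
- short_shaker: Short stout shaker, flat lid with a dark slot and a flap: cylinder 58 mm in diameter, 84 mm high. Grip it 55 to 70 mm above its underside. Steel, 0.2 to 0.35 kg, round. Origin: centre of its underside; z up.
- necked_shaker: Shaker with a wide foot, 58 mm in diameter up to 34 mm, tapering to a straight neck 40 mm in diameter from 50 to 92 mm, 100 mm high in all. Grip the neck 65 to 80 mm above the underside. Steel, 0.2 to 0.35 kg, round. Origin: centre of its underside; z up.
- timer: Round white kitchen timer, 54 mm in diameter, 43 mm high, with a black bar on top, loose on the bench between the two racks; not to be disturbed. Origin: centre of its underside.
Not all that is in view belongs to the job. Leave any green look-alike of the necked_shaker alone.

How it is judged:
By the outcome, as a careful person would: the job done as asked, in the order asked, and still so for the second after the job is handed in, with the robot touching nothing.
It also fails if it takes over 112 s, if anything falls off the work surface, if the arm or the gripper's body presses on something with over 40 N, if the wrist force passes 120 N, or if a joint passes its speed limit or range.

## Working session

There is one attempt and no reset: what is moved stays moved. The work goes in short steps, Python scripts to look and compute and a shell command to move; the robot and the scene stay as the last step left them, time stands still between calls to the robot, and variables do not carry over. Pictures are saved under pics/ and viewed, about 12 in all and at most 16, crops included, and the job is handed in when it is done.

```bash
mkdir -p pics; ls; python3 - <<'E'
from station import bot
import cv2,numpy as np
o=bot.get_obs(); print({k:np.round(v,3) for k,v in o.items()})
for c in ("scene","top"):
    cv2.imwrite(f"pics/{c}0.png",bot.read_camera(c))
    p=bot.camera_params(c); print(c,{k:np.round(v,3).tolist() for k,v in p.items()})
    for n in ["drain_rack","station_caddy","dome_shaker","tall_shaker","short_shaker","necked_shaker","timer"]:
        print(n,[(np.round(d["xy"]).tolist(),round(d["score"],2)) for d in bot.place_of(c,n)])
print(bot.camera_params("wrist"))
E
```

```text
pics
{'t': np.float64(0.0), 'q': array([ 1.155,  0.478,  0.022,  1.556, -0.012,  1.109, -0.083]), 'joint_vel': array([ 0.001, -0.   ,  0.   ,  0.   , -0.   , -0.   , -0.001]), 'joint_torque': array([ 0.0000e+00, -5.9645e+01,  1.6080e+00, -2.8119e+01,  1.2000e-02,
        9.0000e-03,  0.0000e+00]), 'eef_pos': array([ 0.204, -0.643,  0.23 ]), 'tool_rot': array([ 0.108, -0.109,  0.699, -0.698]), 'contact_force': array([ 0.876,  0.55 , -0.115]), 'torque': array([ 0.009,  0.013, -0.055]), 'gripper_width': np.float64(1.002)}
scene {'K': [[401.097, 0.0, 277.76], [0.0, 401.097, 210.929], [0.0, 0.0, 1.0]], 'R': [[0.027, 1.0, 0.003], [0.712, -0.017, -0.702], [-0.701, 0.021, -0.713]], 't': [-0.03, -0.314, 1.391]}
drain_rack [([359.0, 231.0], 0.73)]
station_caddy [([172.0, 243.0], 0.67)]
dome_shaker [([311.0, 229.0], 0.81)]
tall_shaker [([412.0, 242.0], 0.62)]
short_shaker [([378.0, 236.0], 0.62)]
necked_shaker [([342.0, 231.0], 0.89), ([324.0, 193.0], 0.82), ([290.0, 196.0], 0.66), ([271.0, 236.0], 0.43)]
timer [([345.0, 231.0], 0.6), ([272.0, 232.0], 0.59)]
top {'K': [[465.299, 0.0, 277.928], 
[... 245 characters left out ...]
217.0], 0.63)]
tall_shaker []
short_shaker [([160.0, 203.0], 0.56)]
necked_shaker [([201.0, 207.0], 0.98), ([248.0, 272.0], 0.61), ([213.0, 268.0], 0.58)]
timer [([274.0, 214.0], 0.85)]
{'K': array([[360.3635654 ,   0.        , 282.04306615],
       [  0.        , 360.3635654 , 209.95810829],
       [  0.        ,   0.        ,   1.        ]]), 'hand_eye': array([[-2.74033875e-05,  9.63646826e-01,  2.67179329e-01,
        -6.78064182e-02],
       [ 4.40084630e-04, -2.67179292e-01,  9.63646736e-01,
        -1.42972698e-01],
       [ 9.99999903e-01,  1.43988701e-04, -4.16764540e-04,
        -4.11056625e-04],
       [ 0.00000000e+00,  0.00000000e+00,  0.00000000e+00,
         1.00000000e+00]])}
```

View pics/scene0.png

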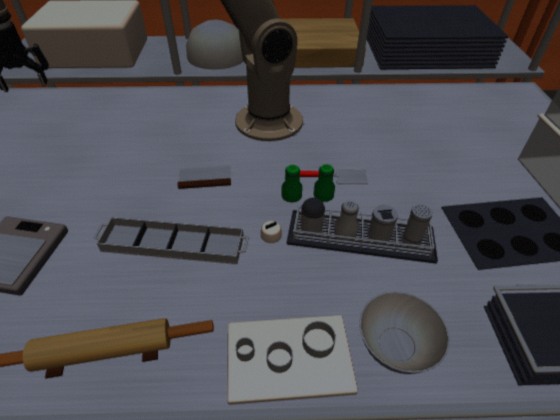

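View pics/top0.png

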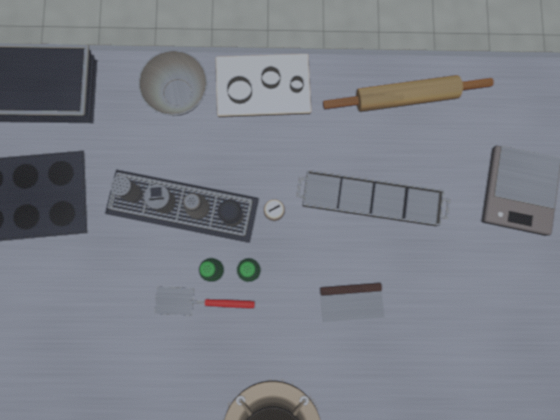

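The scene camera shows, from image left to right (robot right to left), dome (312,215), necked (347,218), short (383,222) and tall (417,222). In the top view they run tall, short, necked, dome from the left. The caddy is at top (372,198) and the timer at (274,210). Three things could be the necked shaker: the steel one in the rack at top (195,205), and two green ones at (210,269) and (248,269). Only the steel one in the rack fits.

```bash
cat > h.py <<'E'
from station import bot
import cv2,numpy as np
from scipy.spatial.transform import Rotation as Ro
def tool():
    o=bot.get_obs(); w,x,y,z=o["tool_rot"]; return np.array(o["eef_pos"]),Ro.from_quat([x,y,z,w]).as_matrix(),o
def cam(c):
    p=bot.camera_params(c)
    if c!="wrist": return p["K"],np.array(p["R"]),np.array(p["t"])
    e,R,_=tool(); H=p["hand_eye"]; Rw=R@H[:3,:3]; tw=R@H[:3,3]+e
    return p["K"],Rw.T,-Rw.T@tw
def ray(c,uv,z,C=None):
    K,R,t=C or cam(c); uv=np.atleast_2d(np.float64(uv))
    d=(np.linalg.inv(K)@np.c_[uv,np.ones(len(uv))].T).T@R; o=-R.T@t
    return o+d*((z-o[2])/d[:,2])[:,None]
def proj(c,X,C=None):
    K,R,t=C or cam(c); q=(K@(R@np.atleast_2d(X).T+t[:,None])).T; return q[:,:2]/q[:,2:]
def goto(target,axis):
    "shift in tool axes and turn (deg, rotvec in tool axes) to get TCP at target, tool y down, tool z along +-axis(yaw rad)"
    e,R,_=tool(); z=np.array([np.cos(axis),np.sin(axis),0])
    if z@R[:,2]<0: z=-z
    y=np.array([0,0,-1.]); T=np.c_[np.cross(y,z),y,z]
    return np.round(R.T@(np.array(target)-e),4), np.round(np.degrees(Ro.from_matrix(R.T@T).as_rotvec()),2)
E
python3 - <<'E'
from h import *
im=bot.read_camera("top");bot.read_camera("scene")
for c in ("top","scene"):
  for n,z in (("drain_rack",.01),("station_caddy",.04)):
    for d in bot.cut_out(c,n)[:1]:
        m=d["pixels"].astype(np.uint8); pts=np.argwhere(m)[:,::-1]
        for zz in (z,):
            P=ray(c,pts,zz)[:,:2]; P=(P*1e4).astype(np.int32)
            (cx,cy),s,a=cv2.minAreaRect(P); print(c,n,d["score"],cx/1e4,cy/1e4,np.array(s)/1e4,a, np.round(np.mean(P,0)/1e4,3))
  for n in ("dome_shaker","tall_shaker","short_shaker","necked_shaker"):
    print(c,n,[(np.round(ray(c,d["xy"],.01)[0,:2],3).tolist(),round(d["score"],2)) for d in bot.place_of(c,n)])
  print([np.round(ray(c,d["xy"],0)[0,:2],3) for d in bot.place_of(c,"timer")])
print(cam("top")[2], tool()[1].round(3))
E
```

```text
top drain_rack 0.83 0.537218896484375 0.2266525390625 [0.36731455 0.11784048] 79.31385040283203 [0.53  0.219]
top station_caddy 0.85 0.555367333984375 -0.2405404296875 [0.37367063 0.10026635] 82.41783905029297 [ 0.555 -0.24 ]
top dome_shaker []
top tall_shaker [([0.56, 0.343], 0.7)]
top short_shaker [([0.545, 0.281], 0.89), ([0.562, 0.341], 0.59)]
top necked_shaker [([0.375, 0.061], 0.93), ([0.377, 0.144], 0.85), ([0.535, 0.178], 0.83)]
[array([ 0.523, -0.002])]
scene drain_rack 0.87 0.53146904296875 0.2252864501953125 [0.3665582  0.14216805] 80.0066909790039 [0.553 0.225]
scene station_caddy 0.66 0.56767001953125 -0.242957666015625 [0.36814958 0.10954786] 81.89188385009766 [ 0.57  -0.238]
scene dome_shaker [([0.521, 0.098], 0.91)]
scene tall_shaker [([0.563, 0.343], 0.88), ([0.535, 0.181], 0.41)]
scene short_shaker [([0.542, 0.27], 0.7)]
scene necked_shaker [([0.526, 0.182], 0.92), ([0.386, 0.145], 0.89), ([0.395, 0.044], 0.64)]
[array([0.52 , 0.002])]
[-0.01537914  0.51260892  1.09333863] [[-0.953  0.     0.303]
 [-0.303  0.    -0.953]
 [-0.    -1.    -0.   ]]
```

```bash
R='{"linear":[-0.415,-0.13,-0.333],"dr":[0,-64,0],"hand":1}'
python3 -m crank '[{"linear":[-0.415,-0.13,-0.333],"dr":[0,-64,0],"hand":1},{"linear":[-0.415,-0.13,-0.333],"dr":[0,-64,0],"hand":1},{"linear":[-0.415,-0.13,-0.333],"dr":[0,-64,0],"hand":1},{"linear":[-0.415,-0.13,-0.333],"dr":[0,-64,0],"hand":1},{"linear":[-0.415,-0.13,-0.333],"dr":[0,-64,0],"hand":1},{"linear":[-0.415,-0.13,-0.333],"dr":[0,-64,0],"hand":1},{"linear":[-0.415,-0.13,-0.333],"dr":[0,-64,0],"hand":1},{"linear":[-0.415,-0.13,-0.333],"dr":[0,-64,0],"hand":1},{"linear":[-0.415,-0.13,-0.333],"dr":[0,-64,0],"hand":1},{"linear":[-0.415,-0.13,-0.333],"dr":[0,-64,0],"hand":1}]' 80
python3 -c "
from h import *
print(goto([.5,-.2,.36],np.radians(-8)),tool()[2]['q'].round(2))"
```

```text
t: 2.43
eef_pos: [0.4293, -0.3045, 0.331]
tool_rot: [-0.464, 0.464, -0.533, 0.534]
contact_force: [0.8, -0.1, -0.2]
gripper_width: 1.0
(array([-0.1133, -0.029 ,  0.0555]), array([-0.03, -0.02,  0.03])) [ 0.82  0.17 -0.37  1.76  0.07  1.22  0.3 ]
```

```bash

python3 -m crank '[{"linear":[-0.04,-0.01,0.02],"dr":[0,0,0],"hand":1},{"linear":[-0.08,-0.02,0.04],"dr":[0,0,0],"hand":1},{"linear":[-0.113,-0.029,0.055],"dr":[0,0,0],"hand":1},{"linear":[-0.113,-0.029,0.055],"dr":[0,0,0],"hand":1},{"linear":[-0.113,-0.029,0.055],"dr":[0,0,0],"hand":1},{"linear":[-0.113,-0.029,0.055],"dr":[0,0,0],"hand":1}]'
cat >> h.py <<'E'
def overlay(name,models):
    "models: list of (polyline Nx3, color)"
    C=cam("wrist"); im=bot.read_camera("wrist")
    cv2.imwrite(f"pics/{name}_raw.png",im)
    for P,col in models: cv2.polylines(im,[proj("wrist",P,C).round().astype(np.int32)],True,col,1)
    cv2.imwrite(f"pics/{name}.png",im); return im,C
def rect(x,y,yaw,sx,sy,z,oy=0):
    c,s=np.cos(yaw),np.sin(yaw); p=np.array([[-sx,-sy],[sx,-sy],[sx,sy],[-sx,sy]])/2+[0,oy]
    return np.c_[x+c*p[:,0]-s*p[:,1],y+s*p[:,0]+c*p[:,1],np.full(4,z)]
E
python3 - <<'E'
from h import *
cad=(.556,-.2405,np.radians(-7.8))
im,C=overlay("cad",[(rect(*cad,.082,.079,.04,o),(0,255,0)) for o in (.123,.041,-.041,-.123)])
d=bot.cut_out("wrist","station_caddy")
m=d[0]["pixels"]; P=(ray("wrist",np.argwhere(m)[:,::-1],.04,C)[:,:2]*1e4).astype(np.int32)
print(d[0]["score"],cv2.minAreaRect(P), P.mean(0)); print(bot.get_obs()["eef_pos"])
E
```

```text
t: 2.93
eef_pos: [0.4992, -0.2029, 0.359]
tool_rot: [-0.462, 0.463, -0.535, 0.535]
contact_force: [-0.8, -0.9, -0.4]
gripper_width: 0.999
0.86 ((5540.5, -2408.816162109375), (3696.16845703125, 894.9994506835938), 82.0077133178711) [ 5567.07809037 -2255.21017334]
[ 0.49836045 -0.20429199  0.35866428]
```

View pics/cad.png

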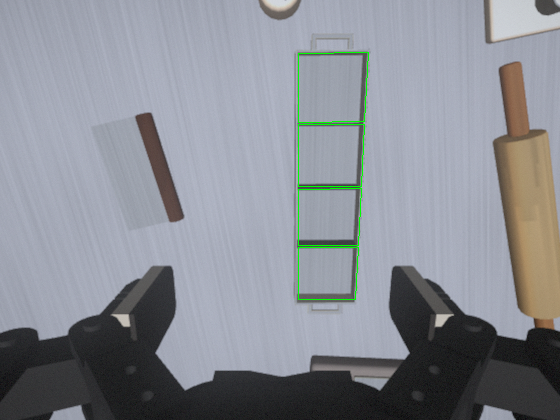

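```bash

python3 -m crank '[{"linear":[-0.457,0,-0.082],"dr":[0,2.5,0],"hand":1},{"linear":[-0.457,0,-0.082],"dr":[0,2.5,0],"hand":1},{"linear":[-0.457,0,-0.082],"dr":[0,2.5,0],"hand":1},{"linear":[-0.457,0,-0.082],"dr":[0,2.5,0],"hand":1},{"linear":[-0.457,0,-0.082],"dr":[0,2.5,0],"hand":1},{"linear":[-0.457,0,-0.082],"dr":[0,2.5,0],"hand":1},{"linear":[-0.457,0,-0.082],"dr":[0,2.5,0],"hand":1},{"linear":[-0.457,0,-0.082],"dr":[0,2.5,0],"hand":1},{"linear":[-0.457,0,-0.082],"dr":[0,2.5,0],"hand":1},{"linear":[-0.457,0,-0.082],"dr":[0,2.5,0],"hand":1}]'
python3 -c "
from h import *
print(goto([.48,.26,.36],np.radians(-10.5)),tool()[2]['q'].round(2))"
```

```text
t: 3.87
eef_pos: [0.4866, 0.2137, 0.359]
tool_rot: [-0.449, 0.449, -0.546, 0.546]
contact_force: [0.3, -0.2, -0.4]
gripper_width: 1.003
(array([-0.0442, -0.0011, -0.0154]), array([-0.03, -0.59,  0.05])) [ 0.11  0.21 -0.75  1.69  0.15  1.3  -0.86]
```

```bash

python3 -m crank '[{"linear":[-0.03,0,-0.01],"dr":[0,0,0],"hand":1},{"linear":[-0.044,0,-0.015],"dr":[0,-0.5,0],"hand":1},{"linear":[-0.044,0,-0.015],"dr":[0,-0.5,0],"hand":1},{"linear":[-0.044,0,-0.015],"dr":[0,-0.5,0],"hand":1},{"linear":[-0.044,0,-0.015],"dr":[0,-0.5,0],"hand":1}]'
cat > m.py <<'E'
from h import *
yaw=np.radians(-10.5); c0=np.array([.537,.226]); u=np.array([-np.sin(yaw),np.cos(yaw)])
H=dict(tall_shaker=(.108,.023,.123),short_shaker=(.084,.029,.041),necked_shaker=(.1,.02,-.041),dome_shaker=(.072,.029,-.123))
th=np.linspace(0,2*np.pi,40)
def circ(xy,z,r): return np.c_[xy[0]+r*np.cos(th),xy[1]+r*np.sin(th),0*th+z]
E
python3 - <<'E'
from m import *
M=[(rect(*c0,yaw,.112,.362,.005),(0,255,0))]
for n,(h,r,o) in H.items(): M.append((circ(c0+u*o,.01+h,r),(0,0,255)))
im,C=overlay("rack",M)
d=bot.cut_out("wrist","drain_rack")
P=(ray("wrist",np.argwhere(d[0]["pixels"])[:,::-1],.01,C)[:,:2]*1e4).astype(np.int32)
print(d[0]["score"],cv2.minAreaRect(P))
for n,(h,r,o) in H.items(): print(n,(c0+u*o).round(3),[(ray("wrist",e["xy"],.01,C)[0,:2].round(4).tolist(),round(e["score"],2)) for e in bot.place_of("wrist",n)])
E
```

```text
t: 4.28
eef_pos: [0.481, 0.2573, 0.3587]
tool_rot: [-0.451, 0.452, -0.544, 0.544]
contact_force: [0.0, -0.1, 0.0]
gripper_width: 0.994
0.73 ((5347.111328125, 2274.76025390625), (3661.26025390625, 1173.4879150390625), 79.3803482055664)
tall_shaker [0.559 0.347] [([0.5619, 0.3492], 0.86)]
short_shaker [0.544 0.266] [([0.5431, 0.2718], 0.75)]
necked_shaker [0.53  0.186] [([0.5317, 0.1847], 0.96), ([0.377, 0.1553], 0.86), ([0.3824, 0.0669], 0.74)]
dome_shaker [0.515 0.105] [([0.5127, 0.1031], 0.7)]
```

View pics/rack.png

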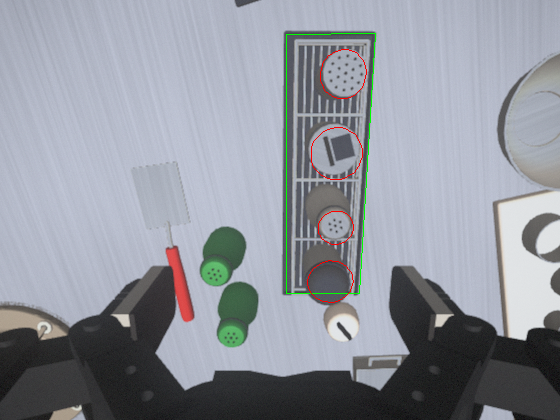

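The overlay fits the rack and lids. The steel necked shaker is at about (335,226), and the green ones at (215,271) and (232,333) stay clear of the path. I'll start with the dome, which is rightmost.

```bash
python3 -c "
from h import *
print(goto([.513,.104,.2],np.radians(-10.6)),goto([.513,.104,.039],np.radians(-10.6)))"
```

```text
(array([0.1465, 0.1593, 0.0603]), array([-0.02,  0.14,  0.02])) (array([0.1464, 0.3203, 0.0602]), array([-0.02,  0.14,  0.02]))
```

```bash

python3 -m crank '[{"linear":[0.04,0.03,0.016],"dr":[0,0,0],"hand":1},{"linear":[0.075,0.06,0.03],"dr":[0,0,0],"hand":1},{"linear":[0.11,0.09,0.045],"dr":[0,0,0],"hand":1},{"linear":[0.14,0.12,0.058],"dr":[0,0,0],"hand":1},{"linear":[0.1465,0.155,0.06],"dr":[0,0,0],"hand":1},{"linear":[0.1465,0.159,0.06],"dr":[0,0,0],"hand":1},{"linear":[0.1465,0.159,0.06],"dr":[0,0,0],"hand":1},{"linear":[0.1465,0.159,0.06],"dr":[0,0,0],"hand":1},{"linear":[0.1465,0.159,0.06],"dr":[0,0,0],"hand":1}]'
python3 - <<'E'
from m import *
overlay("dome",[(circ((.513,.104),.01+.072,.029),(0,0,255)),(circ((.513,.104),.01+.095,.003),(0,255,255))])
print(goto([.513,.104,.039],np.radians(-10.6)), tool()[2]['q'].round(2))
E
```

```text
t: 5.33
eef_pos: [0.5134, 0.1068, 0.2019]
tool_rot: [-0.454, 0.452, -0.543, 0.543]
contact_force: [0.4, 1.0, 0.5]
gripper_width: 0.999
(array([ 0.0034,  0.1633, -0.0005]), array([-0.17,  0.34, -0.11])) [ 0.23  0.33 -0.67  1.91  0.25  0.98 -0.73]
```

View pics/dome.png

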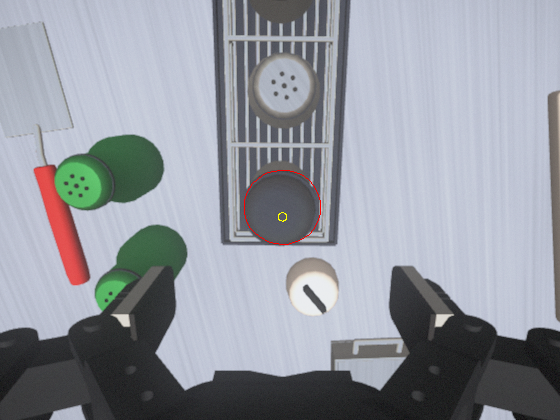

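The dome is centred in the circle at (282,207), so I'll go down and grip.

```bash

python3 -m crank '[{"linear":[0.003,0.04,0],"dr":[0,0,0],"hand":1},{"linear":[0.003,0.08,0],"dr":[0,0,0],"hand":1},{"linear":[0.003,0.12,0],"dr":[0,0,0],"hand":1},{"linear":[0.003,0.15,0],"dr":[0,0,0],"hand":1},{"linear":[0.003,0.163,0],"dr":[0,0,0],"hand":1},{"linear":[0.003,0.163,0],"dr":[0,0,0],"hand":1},{"linear":[0.003,0.163,0],"dr":[0,0,0],"hand":1},{"linear":[0.003,0.163,0],"dr":[0,0,0],"hand":1}]' 60
python3 -m crank '[{"linear":[0,0,0],"dr":[0,0,0],"hand":-1},{"linear":[0,0,0],"dr":[0,0,0],"hand":-1},{"linear":[0,0,0],"dr":[0,0,0],"hand":-1},{"linear":[0,0,0],"dr":[0,0,0],"hand":-1},{"linear":[0,0,0],"dr":[0,0,0],"hand":-1},{"linear":[0,0,0],"dr":[0,0,0],"hand":-1},{"linear":[0,0,0],"dr":[0,0,0],"hand":-1},{"linear":[0,0,0],"dr":[0,0,0],"hand":-1}]' 60
```

```text
t: 6.05
eef_pos: [0.514, 0.1033, 0.0395]
tool_rot: [-0.454, 0.452, -0.542, 0.544]
contact_force: [-0.4, 0.6, 0.6]
gripper_width: 1.002
t: 6.72
eef_pos: [0.5127, 0.1024, 0.039]
tool_rot: [-0.453, 0.452, -0.543, 0.544]
contact_force: [-3.9, -0.7, 11.6]
gripper_width: 0.643
```

```bash

python3 -m crank '[{"linear":[0,-0.02,0],"dr":[0,0,0],"hand":-1},{"linear":[0,-0.05,0],"dr":[0,0,0],"hand":-1},{"linear":[0,-0.08,0],"dr":[0,0,0],"hand":-1},{"linear":[0,-0.11,0],"dr":[0,0,0],"hand":-1},{"linear":[0,-0.11,0],"dr":[0,0,0],"hand":-1}]'
cat > g.py <<'E'
import sys
from m import *
cy=np.radians(-7.9); cu=np.array([-np.sin(cy),np.cos(cy)]); cc=np.array([.555,-.2405])
comp=lambda k: cc+cu*[.123,.041,-.041,-.123][k-1]
SH={1:(.561,.348),2:(.543,.271),3:(.531,.185),4:(.513,.104)}
def show(a,k,z):
    p=comp(k) if a=="c" else SH[k]
    print(a,k,z,*goto([*p,z],cy if a=="c" else np.radians(-10.6)),tool()[2]['q'].round(2))
if __name__=="__main__": show(sys.argv[1],int(sys.argv[2]),float(sys.argv[3]))
E
python3 g.py c 4 .15
```

```text
t: 7.13
eef_pos: [0.5152, 0.1034, 0.1529]
tool_rot: [-0.456, 0.45, -0.542, 0.545]
contact_force: [1.5, 0.8, -1.7]
gripper_width: 0.64
c 4 0.15 [0.454  0.0023 0.1064] [-0.5  -2.48 -0.17] [ 0.22  0.4  -0.65  1.96  0.31  0.88 -0.78]
```

```bash

python3 -m crank '[{"linear":[0.02,0,0.005],"dr":[0,-0.2,0],"hand":-1},{"linear":[0.055,0,0.013],"dr":[0,-0.5,0],"hand":-1},{"linear":[0.09,0,0.021],"dr":[0,-0.7,0],"hand":-1},{"linear":[0.125,0,0.03],"dr":[0,-1,0],"hand":-1},{"linear":[0.16,0,0.038],"dr":[0,-1.2,0],"hand":-1},{"linear":[0.195,0,0.046],"dr":[0,-1.4,0],"hand":-1},{"linear":[0.23,0,0.054],"dr":[0,-1.6,0],"hand":-1},{"linear":[0.265,0,0.062],"dr":[0,-1.8,0],"hand":-1},{"linear":[0.3,0,0.07],"dr":[0,-2,0],"hand":-1},{"linear":[0.335,0,0.079],"dr":[0,-2.2,0],"hand":-1}]'
python3 -m crank '[{"linear":[0.035,0,0.008],"dr":[0,-0.2,0],"hand":-1},{"linear":[0.07,0,0.016],"dr":[0,-0.3,0],"hand":-1},{"linear":[0.1,0,0.023],"dr":[0,-0.3,0],"hand":-1},{"linear":[0.115,0,0.026],"dr":[0,-0.3,0],"hand":-1},{"linear":[0.119,0,0.027],"dr":[0,-0.3,0],"hand":-1},{"linear":[0.119,0,0.027],"dr":[0,-0.3,0],"hand":-1},{"linear":[0.119,0,0.027],"dr":[0,-0.3,0],"hand":-1}]'
python3 g.py c 4 .0415; python3 - <<'E'
from g import *
overlay("c4",[(rect(*cc,cy,.082,.079,.04,o),(0,255,0)) for o in (.123,.041,-.041,-.123)]+[(circ(tool()[0][:2],tool()[0][2]-.029+.072,.029),(0,0,255))])
E
```

```text
t: 7.97
eef_pos: [0.5282, -0.2434, 0.1464]
tool_rot: [0.463, -0.463, 0.535, -0.534]
contact_force: [1.1, 0.5, -3.2]
gripper_width: 0.645
t: 8.55
eef_pos: [0.5392, -0.3612, 0.1466]
tool_rot: [0.465, -0.465, 0.533, -0.532]
contact_force: [0.5, 0.7, -3.1]
gripper_width: 0.64
c 4 0.0415 [ 0.0014  0.1051 -0.0009] [ 0.05  0.12 -0.09] [ 0.86  0.57 -0.51  1.67  0.32  0.99  0.1 ]
```

View pics/c4.png

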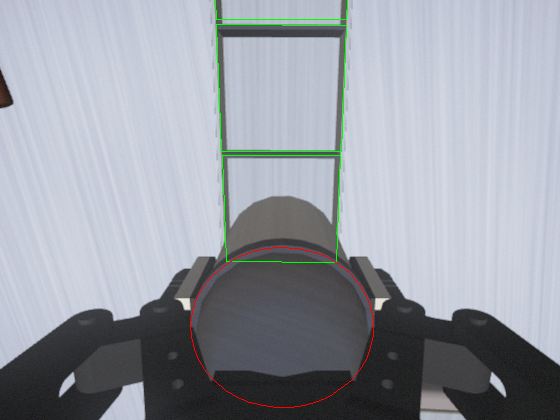

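```bash

python3 -m crank '[{"linear":[0.001,0.03,-0.001],"dr":[0,0,0],"hand":-1},{"linear":[0.001,0.06,-0.001],"dr":[0,0,0],"hand":-1},{"linear":[0.001,0.085,-0.001],"dr":[0,0,0],"hand":-1},{"linear":[0.001,0.098,-0.001],"dr":[0,0,0],"hand":-1},{"linear":[0.001,0.102,-0.001],"dr":[0,0,0],"hand":-1},{"linear":[0.001,0.105,-0.001],"dr":[0,0,0],"hand":-1},{"linear":[0.001,0.105,-0.001],"dr":[0,0,0],"hand":-1},{"linear":[0.001,0.105,-0.001],"dr":[0,0,0],"hand":-1}]'
```

```text
t: 9.27
eef_pos: [0.5394, -0.3642, 0.0438]
tool_rot: [-0.465, 0.464, -0.532, 0.534]
contact_force: [1.2, 0.2, -2.2]
gripper_width: 0.642
```

```bash

python3 -m crank '[{"linear":[0,0.001,0],"dr":[0,0,0],"hand":-1},{"linear":[0,0.002,0],"dr":[0,0,0],"hand":-1},{"linear":[0,0.002,0],"dr":[0,0,0],"hand":-1},{"linear":[0,0.002,0],"dr":[0,0,0],"hand":-1}]'
```

```text
t: 9.6
eef_pos: [0.5388, -0.3645, 0.0411]
tool_rot: [-0.465, 0.464, -0.533, 0.534]
contact_force: [-0.5, -0.2, 1.0]
gripper_width: 0.643
```

```bash

python3 -m crank '[{"linear":[0,0,0],"dr":[0,0,0],"hand":1},{"linear":[0,0,0],"dr":[0,0,0],"hand":1},{"linear":[0,0,0],"dr":[0,0,0],"hand":1},{"linear":[0,0,0],"dr":[0,0,0],"hand":1},{"linear":[0,0,0],"dr":[0,0,0],"hand":1},{"linear":[0,0,0],"dr":[0,0,0],"hand":1}]'
python3 -m crank '[{"linear":[0,-0.03,0],"dr":[0,0,0],"hand":1},{"linear":[0,-0.07,0],"dr":[0,0,0],"hand":1},{"linear":[0,-0.11,0],"dr":[0,0,0],"hand":1},{"linear":[0,-0.15,0],"dr":[0,0,0],"hand":1},{"linear":[0,-0.15,0],"dr":[0,0,0],"hand":1}]'
python3 - <<'E'
from g import *
overlay("c4b",[(rect(*cc,cy,.082,.079,.04,o),(0,255,0)) for o in (.123,.041,-.041,-.123)]+[(circ(comp(4),.012+.072,.029),(0,0,255))])
show("r",3,.19)
E
```

```text
t: 10.1
eef_pos: [0.5382, -0.364, 0.0402]
tool_rot: [0.465, -0.465, 0.533, -0.533]
contact_force: [-0.0, -0.5, -0.7]
gripper_width: 0.999
t: 10.52
eef_pos: [0.5427, -0.3657, 0.1994]
tool_rot: [-0.466, 0.463, -0.529, 0.538]
contact_force: [1.5, -0.2, 0.8]
gripper_width: 0.999
r 3 0.19 [-0.5436  0.0028 -0.0854] [-0.5   2.72  0.2 ] [ 0.88  0.52 -0.53  1.63  0.29  1.06  0.12]
```

View pics/c4b.png

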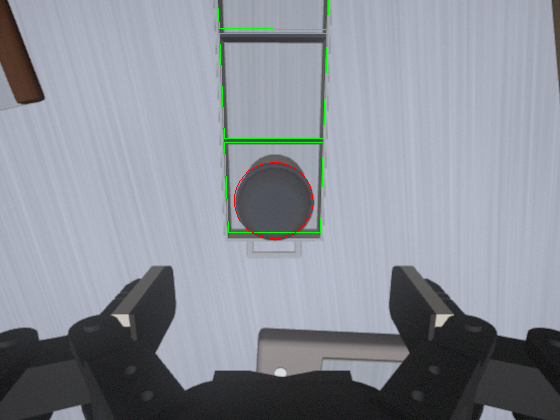

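The dome sits well inside the right-hand compartment, at (274,201). Next is the necked shaker.

```bash

python3 -m crank '[{"linear":[-0.03,0,-0.005],"dr":[0,0.3,0],"hand":1},{"linear":[-0.07,0,-0.011],"dr":[0,0.5,0],"hand":1},{"linear":[-0.11,0,-0.017],"dr":[0,0.7,0],"hand":1},{"linear":[-0.15,0,-0.023],"dr":[0,1,0],"hand":1},{"linear":[-0.19,0,-0.03],"dr":[0,1.2,0],"hand":1},{"linear":[-0.23,0,-0.036],"dr":[0,1.4,0],"hand":1},{"linear":[-0.27,0,-0.042],"dr":[0,1.6,0],"hand":1},{"linear":[-0.31,0,-0.049],"dr":[0,1.8,0],"hand":1},{"linear":[-0.35,0,-0.055],"dr":[0,2,0],"hand":1},{"linear":[-0.39,0,-0.061],"dr":[0,2.2,0],"hand":1}]'
python3 -m crank '[{"linear":[-0.04,0,-0.006],"dr":[0,0.2,0],"hand":1},{"linear":[-0.08,0,-0.012],"dr":[0,0.4,0],"hand":1},{"linear":[-0.12,0,-0.018],"dr":[0,0.4,0],"hand":1},{"linear":[-0.145,0,-0.022],"dr":[0,0.4,0],"hand":1},{"linear":[-0.153,0,-0.024],"dr":[0,0.4,0],"hand":1},{"linear":[-0.153,0,-0.024],"dr":[0,0.4,0],"hand":1},{"linear":[-0.153,0,-0.024],"dr":[0,0.4,0],"hand":1}]'
python3 - <<'E'
from g import *
overlay("neck",[(circ(SH[3],.11,.02),(0,0,255)),(circ(SH[2],.094,.029),(0,0,255)),(circ(SH[3],.044,.029),(0,255,255))])
show("r",3,.060)
E
```

```text
t: 11.4
eef_pos: [0.53, 0.0322, 0.1893]
tool_rot: [0.454, -0.455, 0.542, -0.542]
contact_force: [0.5, 0.2, -0.2]
gripper_width: 0.999
t: 11.98
eef_pos: [0.5338, 0.1845, 0.1892]
tool_rot: [0.452, -0.453, 0.543, -0.543]
contact_force: [-0.7, -0.5, -0.7]
gripper_width: 1.005
r 3 0.06 [-0.0012  0.1293 -0.0033] [0.06 0.04 0.11] [ 0.1   0.43 -0.69  1.83  0.32  1.   -0.91]
```

View pics/neck.png

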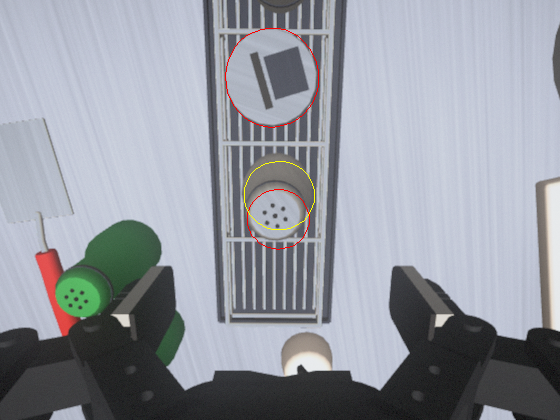

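The steel necked shaker's lid is at (275,213), about 3 mm toward +y of my model. I'll correct for that and grip.

```bash

python3 -m crank '[{"linear":[-0.004,0.03,-0.0045],"dr":[0,0,0],"hand":1},{"linear":[-0.004,0.065,-0.0045],"dr":[0,0,0],"hand":1},{"linear":[-0.004,0.1,-0.0045],"dr":[0,0,0],"hand":1},{"linear":[-0.004,0.122,-0.0045],"dr":[0,0,0],"hand":1},{"linear":[-0.004,0.129,-0.0045],"dr":[0,0,0],"hand":1},{"linear":[-0.004,0.129,-0.0045],"dr":[0,0,0],"hand":1},{"linear":[-0.004,0.129,-0.0045],"dr":[0,0,0],"hand":1}]' 60
python3 -m crank '[{"linear":[0,0,0],"dr":[0,0,0],"hand":-1},{"linear":[0,0,0],"dr":[0,0,0],"hand":-1},{"linear":[0,0,0],"dr":[0,0,0],"hand":-1},{"linear":[0,0,0],"dr":[0,0,0],"hand":-1},{"linear":[0,0,0],"dr":[0,0,0],"hand":-1},{"linear":[0,0,0],"dr":[0,0,0],"hand":-1},{"linear":[0,0,0],"dr":[0,0,0],"hand":-1},{"linear":[0,0,0],"dr":[0,0,0],"hand":-1},{"linear":[0,0,0],"dr":[0,0,0],"hand":-1}]' 60
python3 -m crank '[{"linear":[0,-0.02,0],"dr":[0,0,0],"hand":-1},{"linear":[0,-0.05,0],"dr":[0,0,0],"hand":-1},{"linear":[0,-0.08,0],"dr":[0,0,0],"hand":-1},{"linear":[0,-0.11,0],"dr":[0,0,0],"hand":-1},{"linear":[0,-0.11,0],"dr":[0,0,0],"hand":-1}]'
python3 g.py c 3 .168
```

```text
t: 12.62
eef_pos: [0.5313, 0.1893, 0.0619]
tool_rot: [-0.452, 0.452, -0.544, 0.544]
contact_force: [0.5, 0.3, 0.4]
gripper_width: 1.005
t: 13.37
eef_pos: [0.5311, 0.1905, 0.0624]
tool_rot: [-0.453, 0.452, -0.543, 0.544]
contact_force: [-0.9, -1.0, 6.1]
gripper_width: 0.454
t: 13.78
eef_pos: [0.5333, 0.1922, 0.1771]
tool_rot: [-0.455, 0.449, -0.542, 0.545]
contact_force: [0.7, 1.4, -1.0]
gripper_width: 0.452
c 3 0.168 [0.4626 0.0077 0.1016] [-0.46 -2.56 -0.26] [ 0.08  0.44 -0.69  1.84  0.34  0.97 -0.93]
```

```bash

python3 -m crank '[{"linear":[0.02,0,0.004],"dr":[0,-0.2,0],"hand":-1},{"linear":[0.055,0,0.012],"dr":[0,-0.5,0],"hand":-1},{"linear":[0.09,0,0.02],"dr":[0,-0.7,0],"hand":-1},{"linear":[0.125,0,0.027],"dr":[0,-1,0],"hand":-1},{"linear":[0.16,0,0.035],"dr":[0,-1.2,0],"hand":-1},{"linear":[0.195,0,0.043],"dr":[0,-1.4,0],"hand":-1},{"linear":[0.23,0,0.05],"dr":[0,-1.6,0],"hand":-1},{"linear":[0.265,0,0.058],"dr":[0,-1.8,0],"hand":-1},{"linear":[0.3,0,0.066],"dr":[0,-2,0],"hand":-1},{"linear":[0.335,0,0.074],"dr":[0,-2.3,0],"hand":-1}]'
python3 -m crank '[{"linear":[0.035,0,0.008],"dr":[0,-0.2,0],"hand":-1},{"linear":[0.07,0,0.016],"dr":[0,-0.3,0],"hand":-1},{"linear":[0.1,0,0.022],"dr":[0,-0.3,0],"hand":-1},{"linear":[0.12,0,0.026],"dr":[0,-0.3,0],"hand":-1},{"linear":[0.127,0,0.028],"dr":[0,-0.3,0],"hand":-1},{"linear":[0.127,0,0.028],"dr":[0,-0.3,0],"hand":-1},{"linear":[0.127,0,0.028],"dr":[0,-0.3,0],"hand":-1}]'
python3 g.py c 3 .066
```

```text
t: 14.62
eef_pos: [0.5416, -0.1544, 0.1707]
tool_rot: [0.463, -0.463, 0.534, -0.534]
contact_force: [-0.1, 0.7, -2.9]
gripper_width: 0.451
t: 15.2
eef_pos: [0.5519, -0.2809, 0.1706]
tool_rot: [0.465, -0.465, 0.534, -0.532]
contact_force: [-0.1, 0.3, -2.3]
gripper_width: 0.455
c 3 0.066 [ 0.0007  0.1046 -0.0024] [ 0.05  0.07 -0.07] [ 0.79  0.51 -0.57  1.72  0.32  1.   -0.03]
```

```bash

python3 -m crank '[{"linear":[0,0.03,-0.0025],"dr":[0,0,0],"hand":-1},{"linear":[0,0.06,-0.0025],"dr":[0,0,0],"hand":-1},{"linear":[0,0.085,-0.0025],"dr":[0,0,0],"hand":-1},{"linear":[0,0.098,-0.0025],"dr":[0,0,0],"hand":-1},{"linear":[0,0.102,-0.0025],"dr":[0,0,0],"hand":-1},{"linear":[0,0.104,-0.0025],"dr":[0,0,0],"hand":-1},{"linear":[0,0.104,-0.0025],"dr":[0,0,0],"hand":-1},{"linear":[0,0.105,-0.0025],"dr":[0,0,0],"hand":-1},{"linear":[0,0.105,-0.0025],"dr":[0,0,0],"hand":-1}]'
```

```text
t: 15.95
eef_pos: [0.5506, -0.2822, 0.0676]
tool_rot: [-0.465, 0.464, -0.532, 0.534]
contact_force: [0.7, -0.5, -2.4]
gripper_width: 0.452
```

```bash

python3 -m crank '[{"linear":[0,0.001,0],"dr":[0,0,0],"hand":-1},{"linear":[0,0.002,0],"dr":[0,0,0],"hand":-1},{"linear":[0,0.003,0],"dr":[0,0,0],"hand":-1},{"linear":[0,0.003,0],"dr":[0,0,0],"hand":-1},{"linear":[0,0.003,0],"dr":[0,0,0],"hand":-1}]'
```

```text
t: 16.37
eef_pos: [0.55, -0.2823, 0.0645]
tool_rot: [-0.464, 0.464, -0.533, 0.534]
contact_force: [-3.2, 0.7, 5.3]
gripper_width: 0.45
```

```bash

python3 -m crank '[{"linear":[0,0,0],"dr":[0,0,0],"hand":1},{"linear":[0,0,0],"dr":[0,0,0],"hand":1},{"linear":[0,0,0],"dr":[0,0,0],"hand":1},{"linear":[0,0,0],"dr":[0,0,0],"hand":1},{"linear":[0,0,0],"dr":[0,0,0],"hand":1},{"linear":[0,0,0],"dr":[0,0,0],"hand":1},{"linear":[0,0,0],"dr":[0,0,0],"hand":1}]'
python3 -m crank '[{"linear":[0,-0.03,0],"dr":[0,0,0],"hand":1},{"linear":[0,-0.07,0],"dr":[0,0,0],"hand":1},{"linear":[0,-0.11,0],"dr":[0,0,0],"hand":1},{"linear":[0,-0.14,0],"dr":[0,0,0],"hand":1},{"linear":[0,-0.14,0],"dr":[0,0,0],"hand":1},{"linear":[0,-0.14,0],"dr":[0,0,0],"hand":1}]'
python3 - <<'E'
from g import *
overlay("c3",[(rect(*cc,cy,.082,.079,.04,o),(0,255,0)) for o in (.123,.041,-.041,-.123)]+[(circ(comp(4),.012+.072,.029),(0,0,255)),(circ(comp(3),.112,.02),(0,0,255))])
show("r",2,.20)
E
```

```text
t: 16.95
eef_pos: [0.5497, -0.282, 0.0632]
tool_rot: [0.465, -0.465, 0.533, -0.533]
contact_force: [0.2, 0.4, 0.0]
gripper_width: 1.0
t: 17.45
eef_pos: [0.5509, -0.2824, 0.2055]
tool_rot: [-0.465, 0.464, -0.532, 0.535]
contact_force: [0.2, 0.4, -1.0]
gripper_width: 0.997
r 2 0.2 [-0.547   0.0031 -0.0823] [-0.04  2.73  0.04] [ 0.81  0.47 -0.58  1.7   0.29  1.06 -0.01]
```

View pics/c3.png

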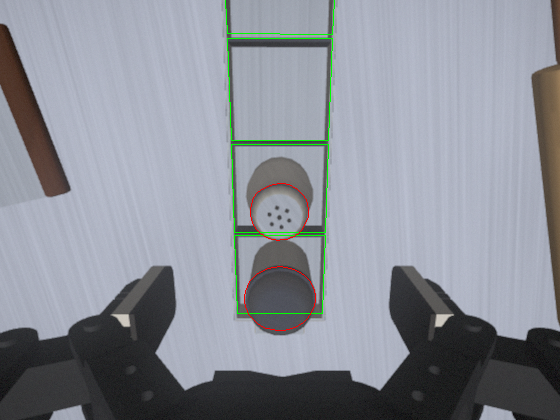

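Necked and dome both stand upright, at (279,212) and (280,300). Next is the short shaker.

```bash

python3 -m crank '[{"linear":[-0.03,0,-0.005],"dr":[0,0.3,0],"hand":1},{"linear":[-0.07,0,-0.011],"dr":[0,0.5,0],"hand":1},{"linear":[-0.11,0,-0.017],"dr":[0,0.7,0],"hand":1},{"linear":[-0.15,0,-0.023],"dr":[0,1,0],"hand":1},{"linear":[-0.19,0,-0.029],"dr":[0,1.2,0],"hand":1},{"linear":[-0.23,0,-0.035],"dr":[0,1.4,0],"hand":1},{"linear":[-0.27,0,-0.041],"dr":[0,1.6,0],"hand":1},{"linear":[-0.31,0,-0.047],"dr":[0,1.8,0],"hand":1},{"linear":[-0.35,0,-0.053],"dr":[0,2,0],"hand":1},{"linear":[-0.39,0,-0.059],"dr":[0,2.2,0],"hand":1}]'
python3 -m crank '[{"linear":[-0.04,0,-0.006],"dr":[0,0.2,0],"hand":1},{"linear":[-0.08,0,-0.012],"dr":[0,0.5,0],"hand":1},{"linear":[-0.12,0,-0.018],"dr":[0,0.5,0],"hand":1},{"linear":[-0.145,0,-0.022],"dr":[0,0.5,0],"hand":1},{"linear":[-0.156,0,-0.023],"dr":[0,0.5,0],"hand":1},{"linear":[-0.156,0,-0.023],"dr":[0,0.5,0],"hand":1},{"linear":[-0.156,0,-0.023],"dr":[0,0.5,0],"hand":1}]'
python3 - <<'E'
from g import *
overlay("short",[(circ(SH[2],.094,.029),(0,0,255)),(circ(SH[1],.118,.023),(0,0,255))])
show("r",2,.050)
E
```

```text
t: 18.33
eef_pos: [0.5431, 0.1137, 0.2014]
tool_rot: [0.453, -0.455, 0.542, -0.542]
contact_force: [-0.0, -0.5, 0.2]
gripper_width: 0.997
t: 18.92
eef_pos: [0.5488, 0.2688, 0.2016]
tool_rot: [-0.451, 0.453, -0.544, 0.544]
contact_force: [-0.6, -0.2, 0.2]
gripper_width: 1.005
r 2 0.05 [-0.0026  0.1519 -0.0066] [ 0.07 -0.07  0.15] [-0.04  0.49 -0.7   1.71  0.36  1.08 -1.04]
```

View pics/short.png

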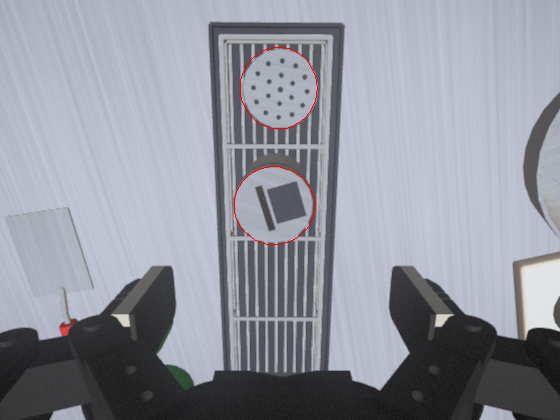

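Both lids match the model: short at (274,205), tall at (279,88). I'll go down and grip.

```bash

python3 -m crank '[{"linear":[-0.0025,0.03,-0.0065],"dr":[0,0,0],"hand":1},{"linear":[-0.0025,0.065,-0.0065],"dr":[0,0,0],"hand":1},{"linear":[-0.0025,0.1,-0.0065],"dr":[0,0,0],"hand":1},{"linear":[-0.0025,0.135,-0.0065],"dr":[0,0,0],"hand":1},{"linear":[-0.0025,0.15,-0.0065],"dr":[0,0,0],"hand":1},{"linear":[-0.0025,0.153,-0.0065],"dr":[0,0,0],"hand":1},{"linear":[-0.0025,0.153,-0.0065],"dr":[0,0,0],"hand":1},{"linear":[-0.0025,0.153,-0.0065],"dr":[0,0,0],"hand":1}]' 60
python3 -m crank '[{"linear":[0,0,0],"dr":[0,0,0],"hand":-1},{"linear":[0,0,0],"dr":[0,0,0],"hand":-1},{"linear":[0,0,0],"dr":[0,0,0],"hand":-1},{"linear":[0,0,0],"dr":[0,0,0],"hand":-1},{"linear":[0,0,0],"dr":[0,0,0],"hand":-1},{"linear":[0,0,0],"dr":[0,0,0],"hand":-1},{"linear":[0,0,0],"dr":[0,0,0],"hand":-1},{"linear":[0,0,0],"dr":[0,0,0],"hand":-1}]' 60
python3 -m crank '[{"linear":[0,-0.02,0],"dr":[0,0,0],"hand":-1},{"linear":[0,-0.05,0],"dr":[0,0,0],"hand":-1},{"linear":[0,-0.08,0],"dr":[0,0,0],"hand":-1},{"linear":[0,-0.11,0],"dr":[0,0,0],"hand":-1},{"linear":[0,-0.11,0],"dr":[0,0,0],"hand":-1},{"linear":[0,-0.11,0],"dr":[0,0,0],"hand":-1}]'
python3 g.py c 2 .158
```

```text
t: 19.63
eef_pos: [0.5446, 0.2737, 0.0519]
tool_rot: [-0.452, 0.451, -0.544, 0.544]
contact_force: [0.1, -0.2, 0.8]
gripper_width: 1.001
t: 20.3
eef_pos: [0.5442, 0.2744, 0.0523]
tool_rot: [-0.453, 0.451, -0.543, 0.544]
contact_force: [-1.3, -1.5, 7.7]
gripper_width: 0.665
t: 20.8
eef_pos: [0.5442, 0.2744, 0.1624]
tool_rot: [-0.453, 0.45, -0.543, 0.544]
contact_force: [0.6, 0.1, -2.8]
gripper_width: 0.663
c 2 0.158 [0.4632 0.0038 0.1031] [-0.21 -2.67 -0.13] [-0.06  0.53 -0.69  1.75  0.4   1.   -1.08]
```

```bash

python3 -m crank '[{"linear":[0.02,0,0.004],"dr":[0,-0.2,0],"hand":-1},{"linear":[0.055,0,0.012],"dr":[0,-0.5,0],"hand":-1},{"linear":[0.09,0,0.02],"dr":[0,-0.7,0],"hand":-1},{"linear":[0.125,0,0.027],"dr":[0,-1,0],"hand":-1},{"linear":[0.16,0,0.035],"dr":[0,-1.2,0],"hand":-1},{"linear":[0.195,0,0.043],"dr":[0,-1.4,0],"hand":-1},{"linear":[0.23,0,0.05],"dr":[0,-1.6,0],"hand":-1},{"linear":[0.265,0,0.058],"dr":[0,-1.8,0],"hand":-1},{"linear":[0.3,0,0.066],"dr":[0,-2,0],"hand":-1},{"linear":[0.335,0,0.074],"dr":[0,-2.3,0],"hand":-1}]'
python3 -m crank '[{"linear":[0.035,0,0.008],"dr":[0,-0.2,0],"hand":-1},{"linear":[0.07,0,0.016],"dr":[0,-0.4,0],"hand":-1},{"linear":[0.1,0,0.022],"dr":[0,-0.4,0],"hand":-1},{"linear":[0.118,0,0.026],"dr":[0,-0.4,0],"hand":-1},{"linear":[0.125,0,0.029],"dr":[0,-0.4,0],"hand":-1},{"linear":[0.125,0,0.029],"dr":[0,-0.4,0],"hand":-1},{"linear":[0.125,0,0.029],"dr":[0,-0.4,0],"hand":-1}]'
python3 g.py c 2 .056
```

```text
t: 21.63
eef_pos: [0.5531, -0.0712, 0.1587]
tool_rot: [0.462, -0.463, 0.535, -0.534]
contact_force: [0.8, 0.2, -2.1]
gripper_width: 0.667
t: 22.22
eef_pos: [0.5648, -0.1956, 0.1593]
tool_rot: [0.465, -0.465, 0.534, -0.532]
contact_force: [-0.2, -0.1, -2.2]
gripper_width: 0.665
c 2 0.056 [ 0.0049  0.1033 -0.0034] [ 0.09  0.08 -0.08] [ 0.7   0.5  -0.63  1.78  0.35  0.97 -0.2 ]
```

```bash

python3 -m crank '[{"linear":[0.002,0.03,-0.0035],"dr":[0,0,0],"hand":-1},{"linear":[0.002,0.06,-0.0035],"dr":[0,0,0],"hand":-1},{"linear":[0.002,0.085,-0.0035],"dr":[0,0,0],"hand":-1},{"linear":[0.002,0.098,-0.0035],"dr":[0,0,0],"hand":-1},{"linear":[0.002,0.102,-0.0035],"dr":[0,0,0],"hand":-1},{"linear":[0.002,0.103,-0.0035],"dr":[0,0,0],"hand":-1},{"linear":[0.002,0.104,-0.0035],"dr":[0,0,0],"hand":-1},{"linear":[0.002,0.104,-0.0035],"dr":[0,0,0],"hand":-1}]'
python3 -m crank '[{"linear":[0,0.001,0],"dr":[0,0,0],"hand":-1},{"linear":[0,0.002,0],"dr":[0,0,0],"hand":-1},{"linear":[0,0.002,0],"dr":[0,0,0],"hand":-1},{"linear":[0,0.002,0],"dr":[0,0,0],"hand":-1}]'
```

```text
t: 22.88
eef_pos: [0.5628, -0.1983, 0.0576]
tool_rot: [-0.465, 0.464, -0.532, 0.534]
contact_force: [-0.6, 0.3, -2.0]
gripper_width: 0.664
t: 23.22
eef_pos: [0.5617, -0.1988, 0.0545]
tool_rot: [-0.465, 0.464, -0.533, 0.533]
contact_force: [0.2, 0.1, -2.6]
gripper_width: 0.662
```

```bash

python3 -m crank '[{"linear":[0,0.001,0],"dr":[0,0,0],"hand":-1},{"linear":[0,0.0015,0],"dr":[0,0,0],"hand":-1},{"linear":[0,0.0015,0],"dr":[0,0,0],"hand":-1}]'
```

```text
t: 23.47
eef_pos: [0.5617, -0.1988, 0.0543]
tool_rot: [-0.464, 0.465, -0.533, 0.534]
contact_force: [-5.3, 0.2, 11.2]
gripper_width: 0.661
```

Touchdown. I'll release and go to the tall shaker.

```bash

python3 -m crank '[{"linear":[0,0,0],"dr":[0,0,0],"hand":1},{"linear":[0,0,0],"dr":[0,0,0],"hand":1},{"linear":[0,0,0],"dr":[0,0,0],"hand":1},{"linear":[0,0,0],"dr":[0,0,0],"hand":1},{"linear":[0,0,0],"dr":[0,0,0],"hand":1},{"linear":[0,0,0],"dr":[0,0,0],"hand":1},{"linear":[0,0,0],"dr":[0,0,0],"hand":1}]'
python3 -m crank '[{"linear":[0,-0.03,0],"dr":[0,0,0],"hand":1},{"linear":[0,-0.07,0],"dr":[0,0,0],"hand":1},{"linear":[0,-0.11,0],"dr":[0,0,0],"hand":1},{"linear":[0,-0.15,0],"dr":[0,0,0],"hand":1},{"linear":[0,-0.15,0],"dr":[0,0,0],"hand":1},{"linear":[0,-0.15,0],"dr":[0,0,0],"hand":1}]'
python3 - <<'E'
from g import *
overlay("c2",[(rect(*cc,cy,.082,.079,.04,o),(0,255,0)) for o in (.123,.041,-.041,-.123)]+[(circ(comp(2),.096,.029),(0,0,255)),(circ(comp(3),.112,.02),(0,0,255))])
show("r",1,.20)
E
```

```text
t: 24.05
eef_pos: [0.5615, -0.1985, 0.0526]
tool_rot: [0.465, -0.465, 0.533, -0.533]
contact_force: [-0.2, 0.0, 0.3]
gripper_width: 1.002
t: 24.55
eef_pos: [0.5633, -0.1989, 0.2055]
tool_rot: [-0.465, 0.464, -0.531, 0.535]
contact_force: [-0.3, -0.9, -1.1]
gripper_width: 1.002
r 1 0.2 [-0.5415  0.0028 -0.0757] [-0.08  2.72  0.04] [ 0.73  0.45 -0.65  1.75  0.31  1.05 -0.17]
```

View pics/c2.png

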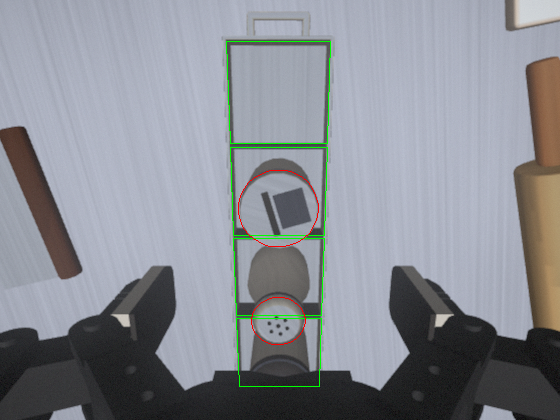

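The short shaker is centred in its compartment at (278,207). Last is the tall one.

```bash

python3 -m crank '[{"linear":[-0.03,0,-0.005],"dr":[0,0.3,0],"hand":1},{"linear":[-0.07,0,-0.01],"dr":[0,0.5,0],"hand":1},{"linear":[-0.11,0,-0.015],"dr":[0,0.7,0],"hand":1},{"linear":[-0.15,0,-0.021],"dr":[0,1,0],"hand":1},{"linear":[-0.19,0,-0.027],"dr":[0,1.2,0],"hand":1},{"linear":[-0.23,0,-0.032],"dr":[0,1.4,0],"hand":1},{"linear":[-0.27,0,-0.038],"dr":[0,1.6,0],"hand":1},{"linear":[-0.31,0,-0.043],"dr":[0,1.8,0],"hand":1},{"linear":[-0.35,0,-0.049],"dr":[0,2,0],"hand":1},{"linear":[-0.39,0,-0.055],"dr":[0,2.2,0],"hand":1}]'
python3 -m crank '[{"linear":[-0.04,0,-0.006],"dr":[0,0.2,0],"hand":1},{"linear":[-0.08,0,-0.012],"dr":[0,0.5,0],"hand":1},{"linear":[-0.12,0,-0.017],"dr":[0,0.5,0],"hand":1},{"linear":[-0.143,0,-0.02],"dr":[0,0.5,0],"hand":1},{"linear":[-0.15,0,-0.021],"dr":[0,0.5,0],"hand":1},{"linear":[-0.15,0,-0.021],"dr":[0,0.5,0],"hand":1},{"linear":[-0.15,0,-0.021],"dr":[0,0.5,0],"hand":1}]'
python3 - <<'E'
from g import *
overlay("tall",[(circ(SH[1],.118,.023),(0,0,255))])
show("r",1,.059)
E
```

```text
t: 25.43
eef_pos: [0.5591, 0.1965, 0.2006]
tool_rot: [0.453, -0.455, 0.542, -0.542]
contact_force: [0.7, -0.8, 0.7]
gripper_width: 1.0
t: 26.02
eef_pos: [0.5656, 0.3452, 0.2009]
tool_rot: [-0.451, 0.453, -0.544, 0.544]
contact_force: [-0.5, -0.6, 0.4]
gripper_width: 1.001
r 1 0.059 [-0.0031  0.1422 -0.0057] [ 0.05 -0.06  0.16] [-0.15  0.58 -0.71  1.58  0.41  1.14 -1.14]
```

View pics/tall.png

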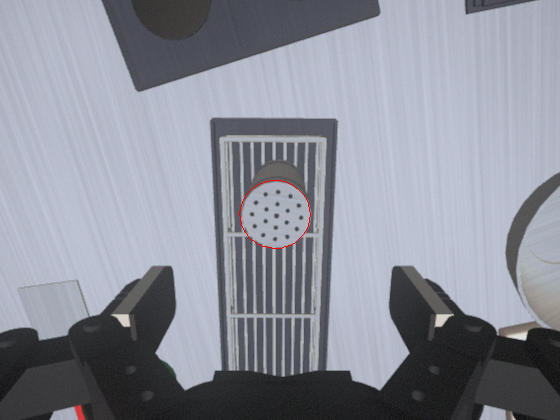

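The tall shaker's lid matches the model at (276,213), so I'll grip it.

```bash

python3 -m crank '[{"linear":[-0.002,0.03,-0.0055],"dr":[0,0,0],"hand":1},{"linear":[-0.002,0.065,-0.0055],"dr":[0,0,0],"hand":1},{"linear":[-0.002,0.1,-0.0055],"dr":[0,0,0],"hand":1},{"linear":[-0.002,0.13,-0.0055],"dr":[0,0,0],"hand":1},{"linear":[-0.002,0.142,-0.0055],"dr":[0,0,0],"hand":1},{"linear":[-0.002,0.143,-0.0055],"dr":[0,0,0],"hand":1},{"linear":[-0.002,0.143,-0.0055],"dr":[0,0,0],"hand":1},{"linear":[-0.002,0.143,-0.0055],"dr":[0,0,0],"hand":1}]' 60
python3 -m crank '[{"linear":[0,0,0],"dr":[0,0,0],"hand":-1},{"linear":[0,0,0],"dr":[0,0,0],"hand":-1},{"linear":[0,0,0],"dr":[0,0,0],"hand":-1},{"linear":[0,0,0],"dr":[0,0,0],"hand":-1},{"linear":[0,0,0],"dr":[0,0,0],"hand":-1},{"linear":[0,0,0],"dr":[0,0,0],"hand":-1},{"linear":[0,0,0],"dr":[0,0,0],"hand":-1},{"linear":[0,0,0],"dr":[0,0,0],"hand":-1},{"linear":[0,0,0],"dr":[0,0,0],"hand":-1}]' 60
python3 -m crank '[{"linear":[0,-0.02,0],"dr":[0,0,0],"hand":-1},{"linear":[0,-0.05,0],"dr":[0,0,0],"hand":-1},{"linear":[0,-0.08,0],"dr":[0,0,0],"hand":-1},{"linear":[0,-0.11,0],"dr":[0,0,0],"hand":-1},{"linear":[0,-0.11,0],"dr":[0,0,0],"hand":-1},{"linear":[0,-0.11,0],"dr":[0,0,0],"hand":-1}]'
python3 g.py c 1 .17
```

```text
t: 26.73
eef_pos: [0.5623, 0.35, 0.0618]
tool_rot: [-0.453, 0.451, -0.544, 0.544]
contact_force: [-0.1, 0.1, 0.3]
gripper_width: 1.0
t: 27.48
eef_pos: [0.5619, 0.3501, 0.0612]
tool_rot: [-0.453, 0.451, -0.544, 0.544]
contact_force: [0.8, -1.7, 5.4]
gripper_width: 0.524
t: 27.98
eef_pos: [0.5616, 0.3503, 0.1716]
tool_rot: [-0.453, 0.451, -0.544, 0.544]
contact_force: [0.6, 0.0, -3.8]
gripper_width: 0.526
c 1 0.17 [0.4592 0.0008 0.0961] [-0.16 -2.67 -0.12] [-0.17  0.61 -0.7   1.61  0.43  1.08 -1.17]
```

Grasp TCP z was 0.0615, so it goes down at about 0.0632.

```bash

python3 -m crank '[{"linear":[0.02,0,0.004],"dr":[0,-0.2,0],"hand":-1},{"linear":[0.055,0,0.011],"dr":[0,-0.5,0],"hand":-1},{"linear":[0.09,0,0.018],"dr":[0,-0.7,0],"hand":-1},{"linear":[0.125,0,0.026],"dr":[0,-1,0],"hand":-1},{"linear":[0.16,0,0.033],"dr":[0,-1.2,0],"hand":-1},{"linear":[0.195,0,0.04],"dr":[0,-1.4,0],"hand":-1},{"linear":[0.23,0,0.048],"dr":[0,-1.6,0],"hand":-1},{"linear":[0.265,0,0.055],"dr":[0,-1.8,0],"hand":-1},{"linear":[0.3,0,0.062],"dr":[0,-2,0],"hand":-1},{"linear":[0.335,0,0.07],"dr":[0,-2.3,0],"hand":-1}]'
python3 -m crank '[{"linear":[0.035,0,0.008],"dr":[0,-0.2,0],"hand":-1},{"linear":[0.07,0,0.015],"dr":[0,-0.4,0],"hand":-1},{"linear":[0.1,0,0.021],"dr":[0,-0.4,0],"hand":-1},{"linear":[0.117,0,0.025],"dr":[0,-0.4,0],"hand":-1},{"linear":[0.123,0,0.026],"dr":[0,-0.4,0],"hand":-1},{"linear":[0.123,0,0.026],"dr":[0,-0.4,0],"hand":-1},{"linear":[0.123,0,0.026],"dr":[0,-0.4,0],"hand":-1}]'
python3 g.py c 1 .066
```

```text
t: 28.82
eef_pos: [0.5666, 0.0053, 0.1679]
tool_rot: [0.462, -0.464, 0.535, -0.534]
contact_force: [1.5, -0.2, -2.7]
gripper_width: 0.524
t: 29.4
eef_pos: [0.5756, -0.1167, 0.1686]
tool_rot: [0.465, -0.465, 0.534, -0.532]
contact_force: [0.7, 1.2, -2.6]
gripper_width: 0.523
c 1 0.066 [ 0.0026  0.1027 -0.0032] [ 0.11  0.08 -0.06] [ 0.61  0.49 -0.68  1.79  0.36  0.99 -0.35]
```

```bash

python3 -m crank '[{"linear":[0.001,0.03,-0.003],"dr":[0,0,0],"hand":-1},{"linear":[0.001,0.06,-0.003],"dr":[0,0,0],"hand":-1},{"linear":[0.001,0.085,-0.003],"dr":[0,0,0],"hand":-1},{"linear":[0.001,0.096,-0.003],"dr":[0,0,0],"hand":-1},{"linear":[0.001,0.101,-0.003],"dr":[0,0,0],"hand":-1},{"linear":[0.001,0.103,-0.003],"dr":[0,0,0],"hand":-1},{"linear":[0.001,0.103,-0.003],"dr":[0,0,0],"hand":-1},{"linear":[0.001,0.103,-0.003],"dr":[0,0,0],"hand":-1}]'
python3 -m crank '[{"linear":[0,0.001,0],"dr":[0,0,0],"hand":-1},{"linear":[0,0.0015,0],"dr":[0,0,0],"hand":-1},{"linear":[0,0.0015,0],"dr":[0,0,0],"hand":-1},{"linear":[0,0.0015,0],"dr":[0,0,0],"hand":-1}]'
```

```text
t: 30.07
eef_pos: [0.5745, -0.1182, 0.0681]
tool_rot: [-0.465, 0.464, -0.532, 0.534]
contact_force: [0.5, -0.4, -1.1]
gripper_width: 0.524
t: 30.4
eef_pos: [0.5734, -0.1187, 0.0656]
tool_rot: [-0.465, 0.464, -0.533, 0.533]
contact_force: [0.9, -0.5, -2.7]
gripper_width: 0.528
```

```bash

python3 -m crank '[{"linear":[0,0.001,0],"dr":[0,0,0],"hand":-1},{"linear":[0,0.002,0],"dr":[0,0,0],"hand":-1},{"linear":[0,0.002,0],"dr":[0,0,0],"hand":-1},{"linear":[0,0.002,0],"dr":[0,0,0],"hand":-1}]'
```

```text
t: 30.73
eef_pos: [0.5733, -0.1187, 0.0632]
tool_rot: [-0.465, 0.465, -0.533, 0.533]
contact_force: [1.1, 0.1, -1.7]
gripper_width: 0.523
```

```bash

python3 -m crank '[{"linear":[0,0.001,0],"dr":[0,0,0],"hand":-1},{"linear":[0,0.0015,0],"dr":[0,0,0],"hand":-1},{"linear":[0,0.0015,0],"dr":[0,0,0],"hand":-1}]'
```

```text
t: 30.98
eef_pos: [0.5734, -0.1187, 0.0631]
tool_rot: [-0.464, 0.465, -0.533, 0.533]
contact_force: [-3.1, -0.2, 10.7]
gripper_width: 0.524
```

Touchdown. I'll release, rise well clear and check with the fixed cameras.

```bash

python3 -m crank '[{"linear":[0,0,0],"dr":[0,0,0],"hand":1},{"linear":[0,0,0],"dr":[0,0,0],"hand":1},{"linear":[0,0,0],"dr":[0,0,0],"hand":1},{"linear":[0,0,0],"dr":[0,0,0],"hand":1},{"linear":[0,0,0],"dr":[0,0,0],"hand":1},{"linear":[0,0,0],"dr":[0,0,0],"hand":1},{"linear":[0,0,0],"dr":[0,0,0],"hand":1}]'
python3 -m crank '[{"linear":[0,-0.03,0],"dr":[0,0,0],"hand":1},{"linear":[0,-0.07,0],"dr":[0,0,0],"hand":1},{"linear":[0,-0.11,0],"dr":[0,0,0],"hand":1},{"linear":[0,-0.15,0],"dr":[0,0,0],"hand":1},{"linear":[-0.03,-0.19,-0.02],"dr":[0,0,0],"hand":1},{"linear":[-0.07,-0.22,-0.03],"dr":[0,0,0],"hand":1},{"linear":[-0.1,-0.25,-0.03],"dr":[0,0,0],"hand":1},{"linear":[-0.1,-0.25,-0.03],"dr":[0,0,0],"hand":1},{"linear":[-0.1,-0.25,-0.03],"dr":[0,0,0],"hand":1}]'
python3 - <<'E'
from g import *
a=bot.read_camera("top"); s=bot.read_camera("scene")
w=bot.read_camera("wrist")
cv2.imwrite("pics/final.png",np.hstack([cv2.resize(s[150:280,60:460],(800,260)),])if 0 else np.vstack([cv2.resize(s[150:290,60:460],(800,280)),cv2.resize(a[130:290,100:500],(800,320))]))
cv2.imwrite("pics/finalw.png",w)
print("timer",[ray("top",d["xy"],0)[0,:2].round(3) for d in bot.place_of("top","timer")],[ray("scene",d["xy"],0)[0,:2].round(3) for d in bot.place_of("scene","timer")])
E
```

```text
t: 31.57
eef_pos: [0.5733, -0.1186, 0.0616]
tool_rot: [0.465, -0.465, 0.533, -0.533]
contact_force: [0.7, 0.6, -0.6]
gripper_width: 1.001
t: 32.32
eef_pos: [0.5588, -0.0095, 0.3163]
tool_rot: [-0.469, 0.464, -0.53, 0.533]
contact_force: [0.3, -0.1, 0.1]
gripper_width: 0.995
timer [] [array([ 0.55, -0.2 ]), array([0.519, 0.003])]
```

View pics/final.png

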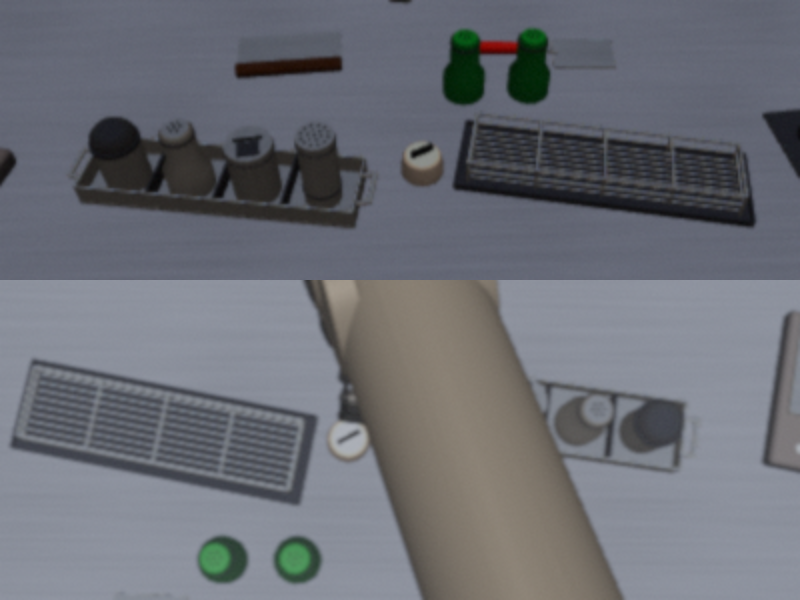

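View pics/finalw.png

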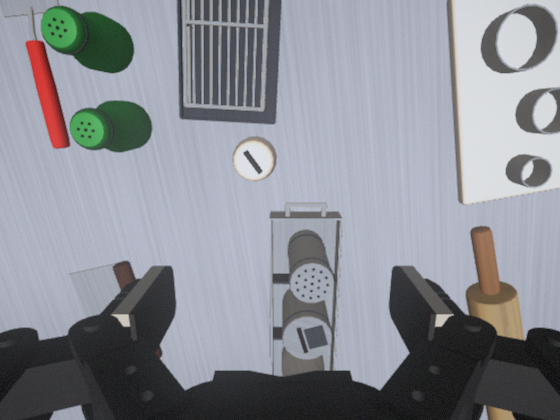

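All four shakers stand upright, one per compartment. From the robot's left they run tall, short, necked, dome. The rack is empty, the timer hasn't moved and the gripper is clear, so I'll hand in.

```bash
python3 -c "
from station import bot
bot.hand_in()"
```

```text
the job is handed in; nothing more can be done
```

All four shakers are in the caddy, one per compartment, in their original order from left to right: tall, short, necked, dome. I carried each one straight from rack to caddy and let go only after the wrist force showed it had touched down; those readings peaked at about 12 N. The job was handed in at about 32.5 s of the 112 s allowed.

The last pictures showed the shakers standing upright, the rack empty, both green look-alikes in their places and the gripper well clear. The timer was found at (0.519, 0.003) m from the scene camera, against (0.520, 0.002) m at the start.

Two last checks fell short:
- **Top camera, timer:** the network didn't find it because the arm hid part of that view, though it shows in the picture itself.
- **Scene camera, timer:** the network also reported a second "timer" at the caddy, at (0.55, -0.20) m. That is the short shaker, so I disregarded it.

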